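# Roll-test a stir bar on the ramp

### The arm

A 6-joint arm with a two-finger parallel gripper is mounted at the origin on a cart in front of the work surface, level with it; the furniture and walls round the work are solid. World frame = base frame: x ahead of the robot, y to its left, z up, the work surface at z = 0. Lengths are in m, angles in rad, forces in N, time in s.
With the tool pointing down it reaches from about 0.375 to 0.9 m from the base axis. Payload 3.1 kg.
Tool frame: the origin (TCP) lies at the very end of the fingers, on their centre line; the grasp point (between the pads) lies 19 mm behind it (manip.pinch_z is the distance from the TCP to the grasp point, in m); z points along the fingers, y is the line along which they close (so a half turn about z gives the same grasp; the last joint's range is limited). The gripper opens to 85 mm and grips with 20 to 120 N. Pads are 22 mm wide; open, the fingers measure 114 mm over their backs; the gripper's body (76 mm by 85 mm) begins 54 mm behind the grasp point. The pads swing forward as they close: fully open they stand 13 mm farther back than shut.
Start: joints at [1.008, 0.527, 1.433, -0, 1.181, -0.178], TCP at [0.235, 0.579, 0.231] pointing down, gripper open.
Joint ranges: [-3.08, 3.08], [-0.75, 2.2], [0.22, 2.44], [-1.43, 4.57], [0, 2.65], [-2.85, 2.85]. Speed limits (rad/s): [2.79, 2.79, 3.14, 3.14, 3.14, 3.14].

### API

Orientations are given as a unit quaternion [x, y, z, w].
In Python, from station import manip gives the robot as it stands.
- The arm moves only by the tool servo_tool, never from a script. Its argument "commands" is one flat list of numbers, 7 for each row, row after row: the shift along the tool's x, y, z each as a share of 500 mm, from -1 to 1, then the turn, a rotation vector about the tool's x, y, z each as a share of 360 degrees, from -1 to 1, then the opening, from -1 (shut) to 1 (fully open). In form: [dx, dy, dz, rx, ry, rz, claw, dx, dy, dz, rx, ry, rz, claw, ...]. A call has 1 to 12 rows; each row shifts and turns the commanded pose from where the row before left it, along the tool's axes as they then stand; what a row does not reach is not made up. A row lasts 1/12 s, in which the tool goes at most 41.7 mm and 7.16 degrees, less where a joint would pass 70% of its speed; a pose out of reach is approached as far as the arm can. A call with a number of a shift or a turn outside -1 to 1 is refused whole. A call with a gripper value outside its range is refused whole. The fingers move at their own pace and stop on an object; "force" is the grip in N (left out, the last holds). Time passes only in rows, so rows that do not move let the fingers close. It gives the time, the measured TCP pose, the force, the opening and the grip force at its end, in the units of the state.
- manip.sense(): the state, without advancing time (a new reading comes with each control period).
- manip.snapshot(name): name is "scene" or "top" or "wrist"; returns a dict with "img" (420x560x3 uint8, red, green, blue), "mtx" (3x3 intrinsics, pixels), "world_to_cam" (4x4, takes a point from world to camera coordinates). Camera axes: x right, y up, looking along -z (the intrinsics and any distortion apply to the point x, -y, -z); pixel columns grow to the right and rows downward; lengths in m; the calibration is good to about 2 mm. A picture is of the moment at which its call begins. There is no depth.
- manip.sign_off(): hands the job in; it is judged then, once.
Trained networks look in a picture, given as the dict that the camera call returned (one of the last four; its "shot" number tells which), for a name from the list of things; names that differ only in an ending like _2 or _b are one class to them, and where a whole thing is asked for, a point or a joint stands for the part that bears it (a point fixed in the world has none). Each returns a list of dicts, best first, with "conf" (0 to 1); they miss things now and then, are a little off and sometimes report something else, mostly with a low value. They report only what shows in the picture. A call takes as long as a camera call. They do not tell look-alikes from the thing itself.
- manip.look_for(picture, query): "box" ([left, top, width, height] in pixels, round what is visible of it).
- manip.silhouettes(picture, query): "pixels" (420x560 bool, what is visible of it) and "box" ([left, top, width, height] in pixels, round what is visible of it).
The state is a dict: "t": time; "q": joint angles; "qd": joint speeds; "tau": joint torques, N m; "tcp_pos": TCP position; "tool_rot": TCP orientation; "force": force on the tool from outside, world axes, zero at the start; "ft_torque": the same for the moment, N m; "finger_gap": opening from 0.0 (shut) to 1.0 (fully open); "gripper_force": force on a finger pad.
Only numpy, scipy, OpenCV 4.12 (cv2) and the standard library are available. Lean on these libraries where they do the work, as an engineer would, in place of code of your own. Each camera call takes 0.05 s, during which the arm holds its last target. There are 200 camera calls.

### The job

Take the stir bar lying in the blue nest of the holder, lay it crosswise on the upper part of the test ramp and let go of it. If it rolls, let it run into the green trough at the foot and leave it there; if it stays on the ramp it is worn, so take it off and put it in the red reject pocket behind the head of the ramp. Leave the spare bar in the black nest.

Things in the scene. Friction and masses are not known exactly. Their poses are not given: they have to be found in the camera images.
- bar_a: white stir bar, 100 mm long, 13 to 16 mm thick, 60 g; origin at its centre, x along its length. Of the two alike bars one is round and rolls down the ramp, the other is worn flat on four sides and stays where released on it. At the start one lies in the blue nest of the holder, the other in the black, each along the holder's x.
- bar_b: white stir bar, 100 mm long, 13 to 16 mm thick, 60 g; origin at its centre, x along its length. Of the two alike bars one is round and rolls down the ramp, the other is worn flat on four sides and stays where released on it. At the start one lies in the blue nest of the holder, the other in the black, each along the holder's x.
- test_stand: fixed stand; mm; origin on the worktop under mid-ramp. Dark steel ramp falls 12 deg to -y: height 80 mm at y=85, 70 at y=40, 44 at y=-85. Two tracks x=24 to 66 each side; slot between is free for fingertips down to z=10. Lay the bar along x, e.g. at y=40. Green trough past the foot: inside y=-141 to -91, floor z=22. Red pocket behind the head: inside y=94 to 196 (centre 145), x=-66 to 66, floor z=6, rim z=50
- holder: fixed grey holder, 110 (x) by 130 (y) mm, origin at the centre of its underside. Two nests of notched posts at x=+-36 mm carry a bar along x: blue nest at y=-40 (bar to test), black nest at y=+40 (spare). Bar centre at z=30 to 32 mm, post tops z=30; between the posts (58 mm clear) fingers may reach down beside the bar to z=12
Things that resemble listed ones, but are neither listed nor needed, are in the scene too. Leave any yellow look-alike of the bar_a alone.

How it is judged:
On the way:
1. a bar lies on the ramp, let go by the fingers (((x of bar_a in the frame of test_stand between -0.07 and 0.07 m and y of bar_a in the frame of test_stand between -0.08 and 0.085 m and contact force between bar_a and test_stand above 0.03 N and contact force between the fingers and bar_a below 0.02 N) or (x of bar_b in the frame of test_stand between -0.07 and 0.07 m and y of bar_b in the frame of test_stand between -0.08 and 0.085 m and contact force between bar_b and test_stand above 0.03 N and contact force between the fingers and bar_b below 0.02 N))), for 0.1 s.
At the end, for the whole second after the job is handed in: The bar from the blue nest was released on the ramp; if it is the round one it lies in the green trough, if it is the worn one it lies in the red reject pocket. The other bar lies in the black nest (centre within 15 mm across and 20 mm along). Both bars are at rest (linear speed of each of bar_a, bar_b below 0.03 m/s and ((x of bar_a in the frame of test_stand between -0.07 and 0.07 m and y of bar_a in the frame of test_stand between -0.145 and -0.085 m and z of bar_a in the frame of test_stand between 0.015 and 0.045 m and x of bar_b in the frame of holder between -0.02 and 0.02 m and y of bar_b in the frame of holder between 0.025 and 0.055 m and z of bar_b in the frame of holder between 0.022 and 0.045 m) or (x of bar_b in the frame of test_stand between -0.07 and 0.07 m and y of bar_b in the frame of test_stand between 0.09 and 0.2 m and z of bar_b in the frame of test_stand between 0 and 0.045 m and x of bar_a in the frame of holder between -0.02 and 0.02 m and y of bar_a in the frame of holder between 0.025 and 0.055 m and z of bar_a in the frame of holder between 0.022 and 0.045 m))); the robot touches nothing.
It also fails if it takes over 48 s, if anything falls off the work surface, if the arm or the gripper's body presses on something with over 40 N, if the wrist force passes 120 N, or if a joint passes its speed limit or range.

## Working session

There is one attempt and no reset: what is moved stays moved. The work goes in short steps, Python scripts to look and compute and a tool call to move; the robot and the scene stay as the last step left them, time stands still between calls to the robot, and variables do not carry over. Pictures are saved under pics/ and viewed, at most 10 in all, crops included, and the job is handed in when it is done.

Besides the shell and the picture viewer there is one more tool, called after ">>>" as a command line: name --argument value ..., lists and objects as JSON in quotes. servo_tool: Moves the arm, as the interface text tells. Its arguments: {"type":"object","properties":{"commands":{"type":"array"},"force":{"type":"number"}},"required":["commands"]}

```bash
mkdir -p pics; ls
cat > h.py <<'E'
import numpy as np, cv2
from station import manip
from scipy.spatial.transform import Rotation as R
def snap(n,f=None):
    s=manip.snapshot(n)
    if f: cv2.imwrite('pics/'+f,s['img'][:,:,::-1])
    return s
def ray(s,u,v,z):
    K=np.array(s['mtx']);T=np.array(s['world_to_cam'])
    d=np.linalg.inv(K)@[u,v,1]; d=np.array([d[0],-d[1],-d[2]])
    Rt=T[:3,:3].T; c=-Rt@T[:3,3]; d=Rt@d
    return c+d*(z-c[2])/d[2]
def proj(s,p):
    K=np.array(s['mtx']);T=np.array(s['world_to_cam'])
    c=T[:3,:3]@p+T[:3,3]; q=K@[c[0],-c[1],-c[2]]; return q[:2]/q[2]
E
python3 - <<'E'
from h import *
for n in ('top','scene'):
    s=snap(n,n+'0.png'); 
    for q in ('bar_a','test_stand','holder'):
        for d in manip.look_for(s,q)[:4]: print(n,q,np.round(d['conf'],2),np.round(d['box']))
    T=np.array(s['world_to_cam']);print(-T[:3,:3].T@T[:3,3])
print(manip.sense()['tool_rot'],manip.sense()['t'])
E
```

```text
pics
top bar_a 0.61 [299. 196.   4.  34.]
top bar_a 0.51 [127. 215.  28.   6.]
top bar_a 0.44 [270. 195.   8.  37.]
top test_stand 0.82 [328. 177. 130.  68.]
top holder 0.88 [266. 197.  38.  35.]
[0.37997901 0.2731968  1.17949891]
scene bar_a 0.83 [160. 313.  28.  28.]
[-0.09367355  0.99061441  0.87599037]
[ 1.91237639e-01  9.81543755e-01 -1.41828131e-04 -5.15515491e-05] 0.4
```

View pics/top0.png

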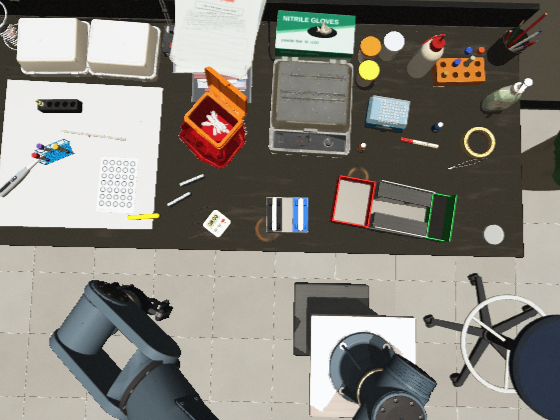

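View pics/scene0.png

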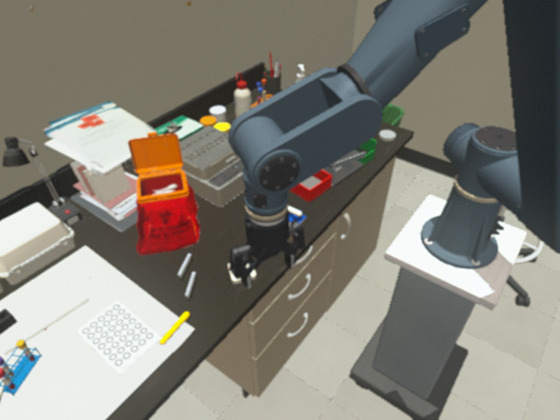

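The top view shows the holder at about (287,214), with the blue nest on its right side at about (301,214) and the black nest at about (275,214). The stand runs from the red pocket at (353,201) to the green trough at (441,216). The scene view is mostly blocked by the arm.

Run:
```python
from h import *
s=snap('top'); im=s['img']; 
c=im[160:260,250:470]; cv2.imwrite('pics/crop.png',cv2.resize(c,None,fx=3.6,fy=3.6,interpolation=cv2.INTER_CUBIC)[:,:,::-1])
hsv=cv2.cvtColor(im,cv2.COLOR_RGB2HSV)
def seg(n,lo,hi,x0,x1,z):
    m=cv2.inRange(hsv,lo,hi); k=np.zeros_like(m);k[165:255,x0:x1]=1;m*=k
    n_,l,st,_=cv2.connectedComponentsWithStats(m); i=1+np.argmax(st[1:,4]); m=(l==i).astype(np.uint8)
    p=np.argwhere(m)[:,::-1].astype(np.float32)
    w=np.array([ray(s,u,v,z)[:2] for u,v in p],dtype=np.float32)
    r=cv2.minAreaRect(w); print(n,len(p),np.round(r[0],4),np.round(r[1],4),round(r[2],1)); return w,r
seg('blue',(100,120,60),(125,255,255),260,315,.03)
w1,a=seg('red',(0,140,60),(8,255,255),325,385,.05)
w2,b=seg('green',(55,120,30),(85,255,255),420,470,.04)
for nm,z,q in(('holder',.03,'holder'),('stand',.05,'test_stand')):
    d=manip.silhouettes(s,q)[0]; p=np.argwhere(d['pixels'])[:,::-1]
    w=np.array([ray(s,u,v,z)[:2] for u,v in p],dtype=np.float32); r=cv2.minAreaRect(w);print(nm,r)
d=np.array(a[0])-b[0]; print('stand +y heading',np.degrees(np.arctan2(d[1],d[0])),np.linalg.norm(d))
```

```text
blue 308 [0.4535 0.2025] [0.1005 0.0426] 1.2
red 558 [0.4966 0.0467] [0.1188 0.144 ] 81.1
green 632 [ 0.4571 -0.2169] [0.0844 0.1462] 81.3
holder ((0.45402103662490845, 0.24338899552822113), (0.10948313027620316, 0.12482408434152603), 1.4164526462554932)
stand ((0.48051998019218445, -0.07364912331104279), (0.36315715312957764, 0.1531381756067276), 81.33552551269531)
stand +y heading 81.47607832961495 0.26662747796248526
```

View pics/crop.png

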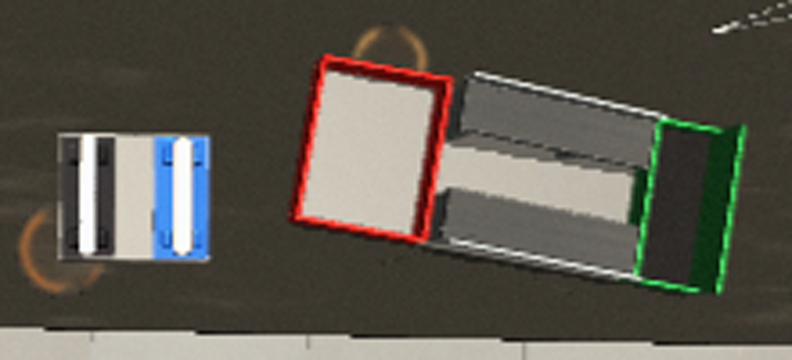

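The crop shows the white bar on the blue nest at crop pixel (182,195) and the spare on the black nest at (88,195). The pocket, ramp and trough run left to right. I'll move above the blue nest.

>>> servo_tool --commands '[0, 0, 0, 0, 0, -0.0162, 0.3, 0, 0, 0, 0, 0, -0.0162, 0.3, 0, 0, 0, 0, 0, -0.0162, 0.3, 0, 0, 0, 0, 0, -0.0162, 0.3, -0.038, -0.069, 0.0145, 0, 0, 0, 0.3, -0.038, -0.069, 0.0145, 0, 0, 0, 0.3, -0.038, -0.069, 0.0145, 0, 0, 0, 0.3, -0.038, -0.069, 0.0145, 0, 0, 0, 0.3, -0.038, -0.069, 0.0145, 0, 0, 0, 0.3, -0.038, -0.069, 0.0145, 0, 0, 0, 0.3, -0.038, -0.069, 0.0145, 0, 0, 0, 0.3, -0.038, -0.069, 0.0145, 0, 0, 0, 0.3]' --force 30

```text
t: 1.55
tcp_pos: [0.3935, 0.3052, 0.1734]
tool_rot: [-0.011, 1.0, 0.0, 0.0]
force: [0.5, 0.2, 0.4]
finger_gap: 0.65
gripper_force: 0.0
```

>>> servo_tool --commands '[-0.038, -0.069, 0.0145, 0, 0, 0, 0.3, -0.038, -0.069, 0.0145, 0, 0, 0, 0.3, -0.038, -0.069, 0.0145, 0, 0, 0, 0.3, 0, 0, 0, 0, 0, 0, 0.3, 0, 0, 0, 0, 0, 0, 0.3, 0, 0, 0, 0, 0, 0, 0.3]'

```text
t: 2.05
tcp_pos: [0.4518, 0.2046, 0.1516]
tool_rot: [-0.011, 1.0, 0.0, -0.0]
force: [0.5, 0.3, -0.4]
finger_gap: 0.648
gripper_force: 0.0
```

```bash
cat >> h.py <<'E'
def go(p,yaw=None,n=1):
    "shift (tool axes, share of 500 mm) and z turn (share of 360) to reach TCP p, tool-y heading yaw"
    st=manip.sense(); r=R.from_quat(st['tool_rot']); m=r.as_matrix(); y=np.degrees(np.arctan2(m[1,1],m[0,1]))
    dz=0 if yaw is None else -((yaw-y+90)%180-90)
    m2=m@R.from_euler('z',dz,degrees=True).as_matrix()
    d=m2.T@(np.array(p)-st['tcp_pos']); 
    print('t',round(st['t'],2),'tcp',np.round(st['tcp_pos'],4),'yaw',round(y,1),'tilt',np.round(m[:,2],3),'gap',st['finger_gap'],st['gripper_force'],np.round(st['force'],1))
    print('turn',round(dz/360,4),'shift after turn',np.round(d/.5,4),'rows>=',np.linalg.norm(d)/.0417,abs(dz)/7.16)
E
python3 - <<'E'
from h import *
s=snap('wrist','w1.png')
for d in manip.silhouettes(s,'bar_a')[:4]:
    p=np.argwhere(d['pixels'])[:,::-1]; w=np.array([ray(s,u,v,.031)[:2] for u,v in p],dtype=np.float32)
    r=cv2.minAreaRect(w);print(d['conf'],d['box'],r)
go([.4535,.203,.012],91.3)
E
```

```text
0.97 [270.9, 156.5, 18.6, 101.2] ((0.45651257038116455, 0.19969362020492554), (0.10056901723146439, 0.017698626965284348), 0.24641495943069458)
0.87 [352.3, 152.8, 23.6, 103.2] ((0.4560289978981018, 0.27988916635513306), (0.10278044641017914, 0.016624106094241142), 1.1964058876037598)
t 2.15 tcp [0.4513 0.2056 0.1518] yaw 91.4 tilt [-0.  0. -1.] gap 0.6510886319335798 0.0 [-0.5 -0.5  0.7]
turn 0.0002 shift after turn [-0.0044 -0.0053  0.2796] rows>= 3.3535908923552933 0.010123701342403887
```

View pics/w1.png

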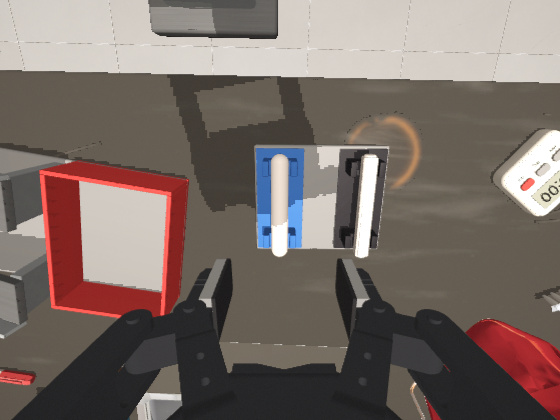

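The wrist view shows the blue-nest bar at (279,205) and the spare at (366,205), both seated. The blue-nest bar is at about (0.456, 0.2005), so I'll descend and grip it.

>>> servo_tool --commands '[-0.0085, -0.01, 0.04, 0, 0, 0, 0.3, 0, 0, 0.05, 0, 0, 0, 0.3, 0, 0, 0.05, 0, 0, 0, 0.3, 0, 0, 0.05, 0, 0, 0, 0.3, 0, 0, 0.04, 0, 0, 0, 0.3, 0, 0, 0.03, 0, 0, 0, 0.3, 0, 0, 0.018, 0, 0, 0, 0.3, 0, 0, 0, 0, 0, 0, 0.3, 0, 0, 0, 0, 0, 0, 0.3, 0, 0, 0, 0, 0, 0, -1, 0, 0, 0, 0, 0, 0, -1, 0, 0, 0, 0, 0, 0, -1]' --force 30

```text
t: 3.15
tcp_pos: [0.457, 0.1999, 0.0136]
tool_rot: [-0.011, 1.0, 0.0, 0.001]
force: [0.1, 0.1, 0.9]
finger_gap: 0.233
gripper_force: 0.0
```

>>> servo_tool --commands '[0, 0, 0, 0, 0, 0, -1, 0, 0, 0, 0, 0, 0, -1, 0, 0, 0, 0, 0, 0, -1, 0, 0, 0, 0, 0, 0, -1, 0, 0, 0, 0, 0, 0, -1, 0, 0, 0, 0, 0, 0, -1]'

```text
t: 3.65
tcp_pos: [0.457, 0.1998, 0.0135]
tool_rot: [-0.011, 1.0, 0.0, 0.001]
force: [-0.5, 0.9, 5.6]
finger_gap: 0.178
gripper_force: 29.3
```

>>> servo_tool --commands '[0, 0, -0.02, 0, 0, 0, -1, 0, 0, -0.03, 0, 0, 0, -1, 0, 0, -0.05, 0, 0, 0, -1, 0, 0, -0.06, 0, 0, 0, -1, 0, 0, -0.06, 0, 0, 0, -1, 0, 0, -0.05, 0, 0, 0, -1, 0, 0, -0.03, 0, 0, 0, -1, 0, 0, 0, 0, 0, 0.014, -1, 0, 0, 0, 0, 0, 0.014, -1, 0, 0, 0, 0, 0, 0, -1]'

```text
t: 4.48
tcp_pos: [0.4562, 0.1995, 0.1635]
tool_rot: [0.077, 0.997, 0.0, 0.0]
force: [0.3, 0.6, -0.9]
finger_gap: 0.177
gripper_force: 29.4
```

Run:
```python
from h import *
go([.481,-.0585,.14],81.4)
```

```text
t 4.48 tcp [0.4562 0.1995 0.1635] yaw 81.1 tilt [ 0.001  0.    -1.   ] gap 0.1768401792193608 29.363283812999725 [ 0.3  0.6 -0.9]
turn -0.0008 shift after turn [-0.1262 -0.5027  0.0471] rows>= 6.240859849209188 0.040163055519896386
```

>>> servo_tool --commands '[-0.011, -0.042, 0, 0, 0, -0.0008, -1, -0.014, -0.056, 0, 0, 0, 0, -1, -0.015, -0.06, 0.007, 0, 0, 0, -1, -0.015, -0.06, 0.01, 0, 0, 0, -1, -0.015, -0.06, 0.01, 0, 0, 0, -1, -0.015, -0.06, 0.01, 0, 0, 0, -1, -0.015, -0.06, 0.01, 0, 0, 0, -1, -0.014, -0.06, 0, 0, 0, 0, -1, -0.012, -0.045, 0, 0, 0, 0, -1, 0, 0, 0, 0, 0, 0, -1, 0, 0, 0, 0, 0, 0, -1, 0, 0, 0, 0, 0, 0, -1]'

```text
t: 5.48
tcp_pos: [0.4805, -0.0579, 0.1389]
tool_rot: [0.074, 0.997, 0.0, -0.001]
force: [0.2, 0.2, 0.2]
finger_gap: 0.171
gripper_force: 29.5
```

Run:
```python
from h import *
s=snap('wrist','w2.png')
def st(x,y,z,o=(.475,-.098),a=-8.6):
    c,q=np.cos(np.radians(a)),np.sin(np.radians(a)); return np.array([o[0]+c*x-q*y,o[1]+q*x+c*y,z])
im=s['img'].copy()
for x,y,z in [(-.066,.094,.05),(.066,.094,.05),(-.066,.196,.05),(.066,.196,.05),(-.024,.085,.08),(.024,.085,.08),(.066,.085,.08),(-.066,.085,.08),(-.066,-.085,.044),(.066,-.085,.044),(-.024,-.085,.044),(.024,-.085,.044)]:
    u=proj(s,st(x,y,z)); cv2.circle(im,tuple(int(v) for v in u),3,(255,255,0),1)
cv2.imwrite('pics/w2o.png',im[:,:,::-1])
go(st(0,.04,.06),81.4)
```

```text
t 5.53 tcp [ 0.4805 -0.0575  0.139 ] yaw 81.6 tilt [-0.001  0.001 -1.   ] gap 0.17360974051268785 29.468238651752472 [ 0.3  0.2 -0.7]
turn 0.0005 shift after turn [-0.0015 -0.0019  0.1579] rows>= 1.8937359165339196 0.02387971018751794
```

View pics/w2o.png

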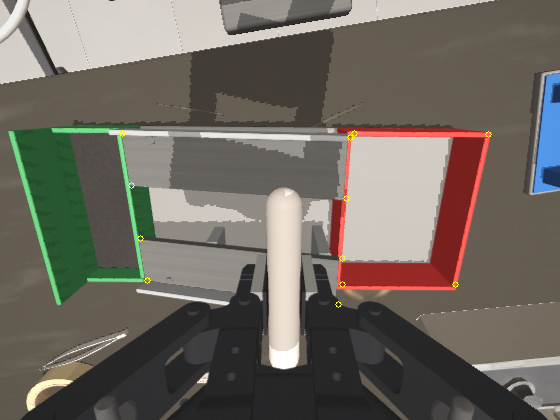

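The stand overlay fits the picture within a few mm: trough foot corners at (122,133) and (147,280), pocket corners at (350,135) and (488,134). I'll lower the bar onto the ramp.

>>> servo_tool --commands '[-0.0015, -0.002, 0.03, 0, 0, 0, -1, 0, 0, 0.04, 0, 0, 0, -1, 0, 0, 0.04, 0, 0, 0, -1, 0, 0, 0.024, 0, 0, 0, -1, 0, 0, 0.014, 0, 0, 0, -1, 0, 0, 0.004, 0, 0, 0, -1, 0, 0, 0.002, 0, 0, 0, -1, 0, 0, 0, 0, 0, 0, -1, 0, 0, 0, 0, 0, 0, -1]'

```text
t: 6.28
tcp_pos: [0.4825, -0.0594, 0.0627]
tool_rot: [0.074, 0.997, -0.0, 0.001]
force: [-0.4, 0.2, -0.7]
finger_gap: 0.176
gripper_force: 29.5
```

>>> servo_tool --commands '[0, 0, 0.003, 0, 0, 0, -1, 0, 0, 0, 0, 0, 0, -1, 0, 0, 0, 0, 0, 0, -1]'

```text
t: 6.53
tcp_pos: [0.4821, -0.0596, 0.0609]
tool_rot: [0.074, 0.997, -0.0, 0.0]
force: [-0.9, 0.0, -1.1]
finger_gap: 0.17
gripper_force: 29.5
```

>>> servo_tool --commands '[0, 0, 0.002, 0, 0, 0, -1, 0, 0, 0, 0, 0, 0, -1, 0, 0, 0, 0, 0, 0, -1]'

```text
t: 6.78
tcp_pos: [0.4822, -0.0597, 0.0604]
tool_rot: [0.074, 0.997, -0.0, 0.0]
force: [-1.1, 0.7, 7.5]
finger_gap: 0.172
gripper_force: 30.2
```

>>> servo_tool --commands '[0, 0, 0, 0, 0, 0, 1, 0, 0, -0.08, 0, 0, 0, 1, 0, 0, -0.08, 0, 0, 0, 1, 0, 0, -0.08, 0, 0, 0, 1, 0, 0, 0, 0, 0, 0, 1, 0, 0, 0, 0, 0, 0, 1, 0, 0, 0, 0, 0, 0, 1, 0, 0, 0, 0, 0, 0, 1, 0, 0, 0, 0, 0, 0, 1, 0, 0, 0, 0, 0, 0, 1]'

```text
t: 7.62
tcp_pos: [0.481, -0.0593, 0.1782]
tool_rot: [0.074, 0.997, 0.0, -0.002]
force: [-0.8, 0.8, -0.2]
finger_gap: 1.003
gripper_force: 0.0
```

Run:
```python
from h import *
s=snap('wrist','w3.png')
for d in manip.silhouettes(s,'bar_a')[:4]: print(d['conf'],d['box'])
go([.482,-.06,.17])
```

```text
t 7.72 tcp [ 0.4814 -0.0594  0.1786] yaw 81.5 tilt [-0.002  0.001 -1.   ] gap 1.00073349528105 0.0 [0.5 0.  0.4]
turn 0.0 shift after turn [-0.0014 -0.0011  0.0172] rows>= 0.2068982060580478 0.0
```

View pics/w3.png

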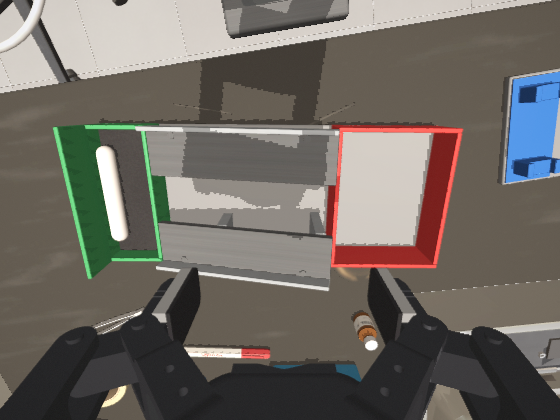

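The bar rolled and now lies in the green trough at about (112,193). I'll let it settle, then check that it and the spare are in place.

>>> servo_tool --commands '[0, 0, 0, 0, 0, 0, 1, 0, 0, 0, 0, 0, 0, 1, 0, 0, 0, 0, 0, 0, 1, 0, 0, 0, 0, 0, 0, 1, 0, 0, 0, 0, 0, 0, 1, 0, 0, 0, 0, 0, 0, 1, 0, 0, 0, 0, 0, 0, 1, 0, 0, 0, 0, 0, 0, 1, 0, 0, 0, 0, 0, 0, 1, 0, 0, 0, 0, 0, 0, 1, 0, 0, 0, 0, 0, 0, 1, 0, 0, 0, 0, 0, 0, 1]'

```text
t: 8.72
tcp_pos: [0.482, -0.0595, 0.1796]
tool_rot: [0.074, 0.997, -0.0, 0.0]
force: [0.2, 0.1, -0.4]
finger_gap: 0.999
gripper_force: 0.0
```

Run:
```python
from h import *
def loc(s,d,z):
    p=np.argwhere(d['pixels'])[:,::-1]; return ray(s,*p.mean(0),z)[:2]
A=np.radians(-8.6);Rm=np.array([[np.cos(A),-np.sin(A)],[np.sin(A),np.cos(A)]])
for i in range(2):
    s=snap('wrist')
    for d in manip.silhouettes(s,'bar_a')[:3]: print('trough, stand frame',d['conf'],d['box'],Rm.T@(loc(s,d,.029)-[.475,-.098]))
s=snap('top')
for d in manip.silhouettes(s,'bar_a')[:5]: print('top',d['conf'],d['box'],loc(s,d,.031))
cv2.imwrite('pics/t2.png',cv2.resize(s['img'][160:260,250:470],None,fx=3.6,fy=3.6)[:,:,::-1])
```

```text
trough, stand frame 0.6 [98.2, 145.8, 30.0, 94.1] [-0.00253901 -0.13617367]
trough, stand frame 0.79 [95.1, 144.5, 32.7, 95.9] [-0.0029673  -0.13620536]
top 0.52 [270.6, 194.5, 7.0, 36.5] [0.44947337 0.28301173]
top 0.49 [124.0, 215.0, 34.8, 5.6] [0.43582402 0.68151938]
```

View pics/t2.png

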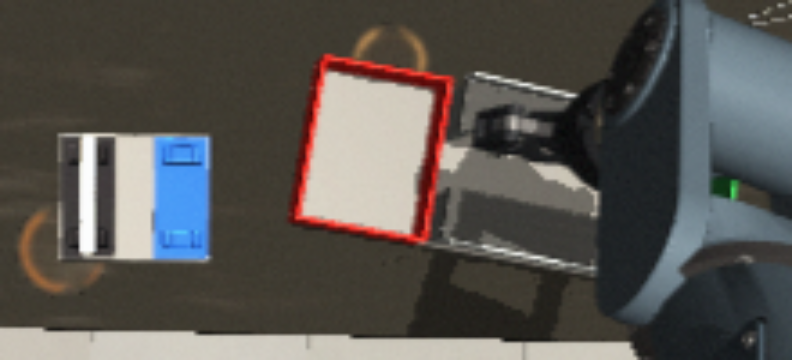

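The spare is still in the black nest at crop pixel (88,195), the blue nest is empty, and the tested bar is at rest in the trough.

```bash
python3 -c "
from station import manip
print(manip.sign_off())"
```

```text
the job is handed in; nothing more can be done
None
```

The bar from the blue nest rolled when I released it on the ramp, so it is the round one; it now lies at rest in the green trough, the spare is still in the black nest, and I've handed the job in (no verdict was returned).

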